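Put the washed storage canisters back in their fitted tray in order of size

TASK

The four storage canisters have been washed and dried: put them back in their wooden tray, lined up from the largest to the smallest, each set down gently and standing upright, right down in the recess made for its size. Do not tip any of them over, and leave the spice jars and the mug where they are.

Things in the scene. Friction and masses are not known exactly. Their poses are not given: they have to be found in the camera images.
- canister_xl: the largest of four like storage canisters: round, cream glaze over a bare clay foot, flat cream lid with a small beech knob (fixed on). Diameter 66 mm, body and lid alike; 150 mm high: straight body 130, lid 12, knob 8 mm; bottom edge bevelled 4 mm. Origin: centre of the underside, z up along the canister.
- canister_l: the second largest of four like storage canisters: round, cream glaze over a bare clay foot, flat cream lid with a small beech knob (fixed on). Diameter 56 mm, body and lid alike; 125 mm high: straight body 105, lid 12, knob 8 mm; bottom edge bevelled 4 mm. Origin: centre of the underside, z up along the canister.
- canister_m: the third largest of four like storage canisters: round, cream glaze over a bare clay foot, flat cream lid with a small beech knob (fixed on). Diameter 46 mm, body and lid alike; 100 mm high: straight body 80, lid 12, knob 8 mm; bottom edge bevelled 4 mm. Origin: centre of the underside, z up along the canister.
- canister_s: the smallest of four like storage canisters: round, cream glaze over a bare clay foot, flat cream lid with a small beech knob (fixed on). Diameter 36 mm, body and lid alike; 76 mm high: straight body 56, lid 12, knob 8 mm; bottom edge bevelled 4 mm. Origin: centre of the underside, z up along the canister.
- tray: dark wooden tray, fixed, any yaw: 302 mm along its y (plus 16 mm handles at both ends), 100 along x, top 24 mm up. Origin: underside centre, z up. On its y axis (x = 0) four round recesses, cork floors at z = 12 mm, 12 mm deep, 7 mm wider than the canisters. Centres: largest (73 mm wide) y +100.5 mm; second (63 mm wide) y +18.5 mm; third (53 mm wide) y -53.5 mm; smallest (43 mm wide) y -115.5 mm.
- spice_jar_yellow: loose glass spice jar with a dark cap and a yellow-red label, 41 mm across, 105 mm high, standing behind the work. Origin: centre of the underside (for the mug, of its outline with the handle), z up.
- spice_jar_blue: loose glass spice jar with a dark cap and a dark blue label, 41 mm across, 105 mm high, standing behind the work. Origin: centre of the underside (for the mug, of its outline with the handle), z up.
- mug_teal: loose teal stoneware mug, 81 mm across, 112 mm with its handle, 88 mm high, standing behind the work. Origin: centre of the underside (for the mug, of its outline with the handle), z up.
Things that resemble listed ones, but are neither listed nor needed, are in the scene too. Leave any yellow look-alike of the canister_xl alone. Leave any purple look-alike of the canister_l alone.

How it is judged:
By the outcome, as a careful person would: the job done as asked, in the order asked, and still so for the second after the job is handed in, with the robot touching nothing.
It also fails if it takes over 96 s, if anything falls off the work surface, if the arm or the gripper's body presses on something with over 40 N, if the wrist force passes 120 N, or if a joint passes its speed limit or range.

ROBOT

A 6-joint arm with a two-finger parallel gripper is mounted at the origin on a cart in front of the work surface, level with it; the furniture and walls round the work are solid. World frame = base frame: x ahead of the robot, y to its left, z up, the work surface at z = 0. Lengths are in m, angles in rad, forces in N, time in s.
With the tool pointing down it reaches from about 0.3 to 0.775 m from the base axis. Payload 14.6 kg.
Tool frame: the origin (TCP) lies at the very end of the fingers, on their centre line; the grasp point (between the pads) lies 19 mm behind it; z points along the fingers, y is the line along which they close (so a half turn about z gives the same grasp; the last joint's range is limited). The gripper opens to 94 mm and grips with 3 to 60 N. Pads are 16 mm wide; open, the fingers measure 119 mm over their backs; the gripper's body (75 mm by 177 mm) begins 78 mm behind the grasp point.
Start: joints at [-1.296, 0.3, 1.521, -0, 1.321, -0.067], TCP at [0.184, -0.518, 0.205] pointing down, gripper open.
Joint ranges: [-3.03, 3.03], [-0.79, 2.21], [0.23, 2.52], [-1.04, 4.18], [0, 3.07], [-2.55, 2.55]. Speed limits (rad/s): [2.22, 2.22, 2.57, 3.14, 3.14, 3.14].

INTERFACE

Orientations are given as [roll, pitch, yaw] about the fixed x, y, z axes, in that order (R = Rz(yaw) Ry(pitch) Rx(roll)).
In Python, from station import ctrl gives the robot as it stands.
- The arm moves only by the shell command python3 -m pendant 'ROWS' [OPENING] [FORCE]. ROWS is JSON, a list of rows, each a list of 2 entries, a list of its own where there are three numbers: the shift along the world's x, y, z in cm, then the turn about the world's z in rad. A call has 1 to 20 rows; each row shifts and turns the commanded pose from where the row before left it; what a row does not reach is not made up. A row lasts 1/12 s, in which the tool goes at most 41.7 mm and 7.16 degrees, less where a joint would pass 70% of its speed; a pose out of reach is approached as far as the arm can. A call is refused whole if a number of a shift passes 4.17 or a number of a turn 0.125, either way. A call with a gripper value outside its range is refused whole. OPENING is the opening, from 0 (shut) to 1 (fully open), set as the call begins (- or left out, the last holds). The fingers move at their own pace and stop on an object; FORCE is the grip in N (left out, the last holds). Time passes only in rows, so rows that do not move let the fingers close. It gives the time, the measured TCP pose, the force, the opening and the grip force at its end, in the units of the state.
- ctrl.get_obs(): the state, without advancing time (a new reading comes with each control period).
- ctrl.camera(name): name is "scene" or "top" or "wrist"; returns a dict with "color" (400x640x3 uint8, red, green, blue), "intrinsics" (3x3 intrinsics, pixels), "camera_from_world" (4x4, takes a point from world to camera coordinates). Camera axes: x right, y down, z forward; pixel columns grow to the right and rows downward; lengths in m; the calibration is good to about 2 mm. A picture is of the moment at which its call begins. There is no depth.
- ctrl.hand_in(): hands the job in; it is judged then, once.
The state is a dict: "time_s": time; "qpos": joint angles; "joint_vel": joint speeds; "tau": joint torques, N m; "ee_pos": TCP position; "eef_rot": TCP orientation; "force": force on the tool from outside, world axes, zero at the start; "moment": the same for the moment, N m; "grip_width": finger opening in m; "grip_force": force on a finger pad.
Only numpy, scipy, OpenCV 4.12 (cv2) and the standard library are available. Lean on these libraries where they do the work, as an engineer would, in place of code of your own. Each camera call takes 0.05 s, during which the arm holds its last target. There are 200 camera calls.

## Working session

There is one attempt and no reset: what is moved stays moved. The work goes in short steps, Python scripts to look and compute and a shell command to move; the robot and the scene stay as the last step left them, time stands still between calls to the robot, and variables do not carry over. Pictures are saved under pics/ and viewed, at most 14 in all, crops included, and the job is handed in when it is done.

```bash
ls; mkdir -p pics
cat > h.py <<'E'
import numpy as np, cv2
from station import ctrl
def shot(n,fn=None):
    c=ctrl.camera(n)
    if fn: cv2.imwrite('pics/'+fn,c['color'][:,:,::-1])
    return c
def ray(c,u,v,z):
    K=np.array(c['intrinsics']);T=np.array(c['camera_from_world']);R=T[:3,:3];o=-R.T@T[:3,3]
    d=R.T@np.linalg.solve(K,[u,v,1]);return (o+d*(z-o[2])/d[2])
def proj(c,p):
    K=np.array(c['intrinsics']);T=np.array(c['camera_from_world']);q=K@(T[:3,:3]@np.array(p)+T[:3,3]);return q[:2]/q[2]
E
python3 - <<'E'
from h import *
import pickle
d={}
for n in ['scene','top']:
    d[n]=shot(n,n+'0.png');T=np.array(d[n]['camera_from_world']);print(n,np.round(-T[:3,:3].T@T[:3,3],3))
pickle.dump(d,open('d.pkl','wb'))
print(ctrl.get_obs())
E
```

```text
pics
scene [-0.049  0.631  0.586]
top [0.288 0.042 1.117]
{'time_s': 0.1, 'qpos': array([-1.29559152e+00,  3.00417351e-01,  1.52152577e+00,  1.10674314e-06,
        1.32071122e+00, -6.66038635e-02]), 'joint_vel': array([ 0.00026558, -0.00081085, -0.00119613,  0.00020116, -0.00052465,
       -0.00113991]), 'tau': array([ 4.63634660e-04, -5.32648051e+01, -3.53285801e+01,  7.08997459e-02,
        2.34483078e-02, -6.33535251e-05]), 'ee_pos': array([ 0.18428501, -0.51795062,  0.20493922]), 'eef_rot': array([-3.14053339e+00, -7.17299139e-05,  3.41808359e-01]), 'force': array([-0.77845724, -0.00462945,  0.84331377]), 'moment': array([-0.0034135 ,  0.04187589,  0.0020562 ]), 'grip_force': 0.0, 'grip_width': 0.0935323125072307}
```

View pics/top0.png

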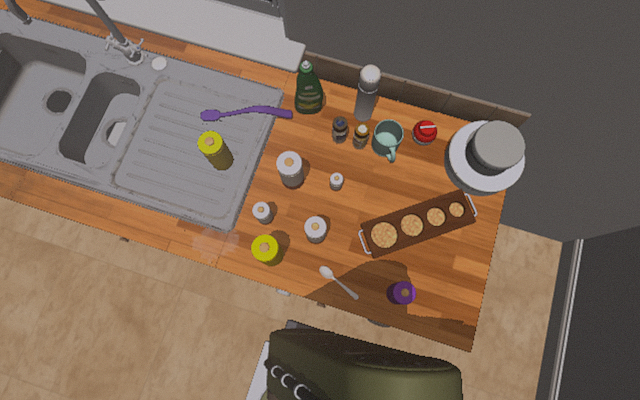

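View pics/scene0.png

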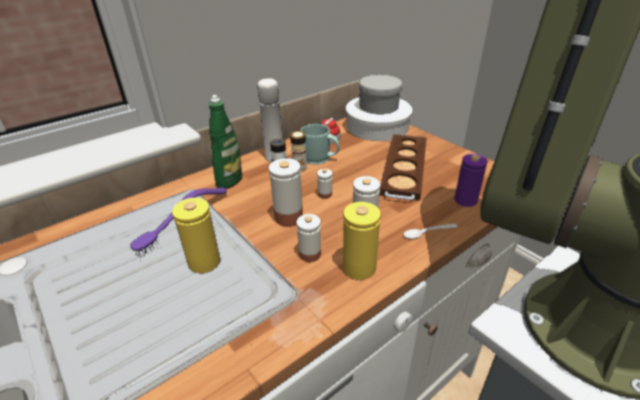

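The top view shows XL (289,165), S (336,181), M (262,212) and L (315,229). The tray corks run from (384,235), the largest, to (457,210). The yellow look-alike at (265,249) stands close to M, and purple is at (403,293). The scene view agrees.

```bash
cat > m.py <<'E'
from h import *
import pickle
d=pickle.load(open('d.pkl','rb'));c=d['top'];im=c['color']
hsv=cv2.cvtColor(im,cv2.COLOR_RGB2HSV)
def blob(mask,u,v):
    n,l,s,ce=cv2.connectedComponentsWithStats(mask.astype(np.uint8)); 
    i=min(range(1,n),key=lambda i:np.hypot(ce[i][0]-u,ce[i][1]-v)+ (99 if s[i][4]<4 else 0)); return ce[i],s[i]
H=hsv[...,0].astype(int);S=hsv[...,1].astype(int);V=hsv[...,2].astype(int)
for n,(u,v),h in [('xl',(289,157),.15),('l',(315,223),.125),('m',(262,206),.1),('s',(337,176),.076)]:
    w=np.zeros(S.shape,bool);w[v-6:v+7,u-6:u+7]=1
    k,ks=blob(w&(S>70),u,v)
    print(n,'knob',k.round(1),ks[4],ray(c,*k,h-.004)[:3].round(4))
pts=[]
for n,(u,v),y in [('xl',(384,235),100.5),('l',(411,225),18.5),('m',(436,217),-53.5),('s',(457,210),-115.5)]:
    k,ks=blob((V>130)&(H<25),u,v); p=ray(c,*k,.012);pts.append((y,p));print('cork',n,k.round(1),ks[4],p.round(4))
Y=np.array([a for a,_ in pts])/1000;P=np.array([p[:2] for _,p in pts])
A=np.c_[Y,np.ones(4)];s,r,_,_=np.linalg.lstsq(A,P,rcond=None);print('dir,orig',s,np.linalg.norm(s[0]),'fit',(A@s).round(4))
E
python3 m.py
python3 - <<'E'
import cv2
im=cv2.imread('pics/top0.png')[130:290,230:490];cv2.imwrite('pics/crop.png',cv2.resize(im,None,fx=3,fy=3,interpolation=cv2.INTER_CUBIC))
E
```

```text
xl knob [288.5 160.8] 42 [0.5916 0.2338 0.146 ]
l knob [314.8 226. ] 41 [0.4564 0.1202 0.121 ]
m knob [260.5 209. ] 26 [0.4603 0.2699 0.096 ]
s knob [336.4 177.6] 13 [0.6087 0.1094 0.072 ]
cork xl [383.5 234.6] 514 [ 0.5098 -0.0591  0.012 ]
cork l [411.3 224.9] 369 [ 0.5594 -0.125   0.012 ]
cork m [435.3 216.4] 251 [ 0.603  -0.1825  0.012 ]
cork s [455.8 209.3] 155 [ 0.6401 -0.2323  0.012 ]
dir,orig [[-0.60344576  0.80148826]
 [ 0.57052042 -0.13971191]] 1.0032597953765703 fit [[ 0.5099 -0.0592]
 [ 0.5594 -0.1249]
 [ 0.6028 -0.1826]
 [ 0.6402 -0.2323]]
```

View pics/crop.png

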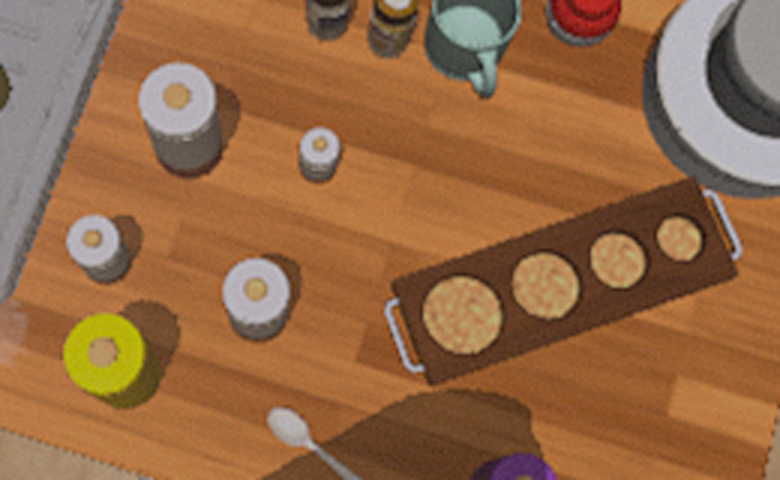

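```bash
python3 -m pendant '[[[1.7,3.13,0.5],0.078],[[1.7,3.13,0.5],0.078],[[1.7,3.13,0.5],0.078],[[1.7,3.13,0.5],0.078],[[1.7,3.13,0.5],0.078],[[1.7,3.13,0.5],0.078],[[1.7,3.13,0],0.078],[[1.7,3.13,0],0.078],[[1.7,3.13,0],0.078],[[1.7,3.13,0],0.078],[[1.7,3.13,0],0.078],[[1.7,3.13,0],0.078]]' 1 && python3 -m pendant '[[[1.7,3.13,0],0.078],[[1.7,3.13,0],0.078],[[1.7,3.13,0],0.078],[[1.7,3.13,0],0.078],[[1.7,3.13,0],0.078],[[1.7,3.13,0],0.078],[[1.7,3.13,0],0.078],[[1.7,3.13,0],0.078],[[1.7,3.13,0],0.078],[[1.7,3.13,0],0.078],[[0,0,0],0],[[0,0,0],0]]'
python3 - <<'E'
from h import *
c=shot('wrist','w1.png');T=np.array(c['camera_from_world']);print(-T[:3,:3].T@T[:3,3],T[2,:3]);print([proj(c,p) for p in [(.5916,.2338,.146),(.6087,.1094,.072),(.4603,.2699,.096),(.4564,.1202,.121)]]);print(ctrl.get_obs()['qpos'])
E
```

```text
time_s: 1.1
ee_pos: [0.3887, -0.1408, 0.2355]
eef_rot: [3.142, 0.0, 1.282]
force: [0.4, -1.3, 0.5]
grip_width: 0.0937
grip_force: 0.0
time_s: 2.1
ee_pos: [0.5582, 0.1715, 0.2343]
eef_rot: [-3.14, -0.0, 2.06]
force: [-0.2, 0.4, -0.4]
grip_width: 0.094
grip_force: 0.0
[0.5248419  0.23691026 0.41319603] [ 0.11691409 -0.22380292 -0.96759669]
[array([386.72390544, 159.77220506]), array([332.0345488 , 250.82949471]), array([276.16524613,  53.94124293]), array([201.64946849, 194.41246319])]
[ 2.33695737e-01  3.56158232e-01  1.37871672e+00 -1.92779961e-04
  1.40817143e+00 -2.53146063e-01]
```

View pics/w1.png

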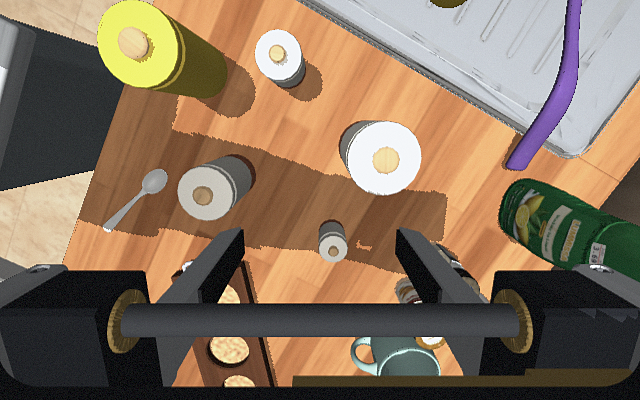

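XL (386,160), L (203,196), M (277,53) and S (333,252) all sit within about 1–2 px of the projected estimates, so the poses are good. Grasping XL next.

```bash
python3 -m pendant '[[[1.67,3.11,0],0.078],[[1.67,3.11,0],0.078],[[0,0,0],0],[[0,0,-2.5],0],[[0,0,-2.5],0],[[0,0,-2.5],0],[[0,0,-2.5],0],[[0,0,-2.5],0],[[0,0,-1.8],0],[[0,0,0],0],[[0,0,0],0]]' 1 30
python3 - <<'E'
from h import *
import pickle
c=shot('wrist','w2.png');print(proj(c,(.5916,.2338,.146)))
E
```

```text
time_s: 3.07
ee_pos: [0.5916, 0.2315, 0.0927]
eef_rot: [-3.141, -0.0, 2.212]
force: [0.7, -0.2, 1.3]
grip_width: 0.0938
grip_force: 0.0
[320.68696685 282.66396779]
```

View pics/w2.png

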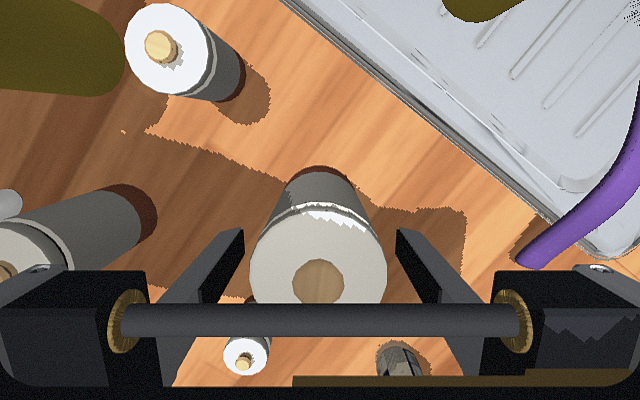

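XL is centred between the fingers, with its knob at (318,282). Closing and lifting.

```bash
python3 -m pendant '[[[0,0.2,0],0],[[0,0,0],0],[[0,0,0],0],[[0,0,0],0],[[0,0,0],0],[[0,0,0],0],[[0,0,0],0],[[0,0,0],0],[[0,0,0],0],[[0,0,0],0]]' 0 30; python3 -m pendant '[[[0,0,0.5],0],[[0,0,1.5],0],[[0,0,2],0],[[0,0,2],0],[[0,0,2],0],[[0,0,1],0],[[0,0,0],0]]'
python3 - <<'E'
from h import *
c=shot('wrist');im=c['color'];hsv=cv2.cvtColor(im,cv2.COLOR_RGB2HSV)
w=hsv[240:310,260:380];m=((w[...,1]>60)&(w[...,2]>80)).astype(np.uint8);n,l,s,ce=cv2.connectedComponentsWithStats(m)
i=1+np.argmax(s[1:,4]);print(ce[i]+[260,240],s[i])
cv2.imwrite('pics/w3.png',im[:,:,::-1]);o=ctrl.get_obs();print(o['ee_pos'],o['eef_rot'],o['moment'])
E
```

```text
time_s: 3.95
ee_pos: [0.5918, 0.2346, 0.0928]
eef_rot: [3.142, 0.0, 2.214]
force: [-2.4, -2.8, 4.7]
grip_width: 0.0654
grip_force: 29.9
time_s: 4.53
ee_pos: [0.5924, 0.2349, 0.1845]
eef_rot: [3.138, 0.001, 2.214]
force: [0.9, -0.4, -5.0]
grip_width: 0.0658
grip_force: 29.8
[320.7225573  285.14535585] [  35   24   52   40 1658]
[0.59186372 0.23473657 0.1825364 ] [3.14076263e+00 1.78489384e-04 2.21384785e+00] [-0.07261786 -0.1072551  -0.02646151]
```

```bash
python3 -m pendant '[[[-0.4,-1.5,0],0],[[-0.7,-2.5,0],0],[[-0.7,-2.5,0],0],[[-0.7,-2.5,0],0],[[-0.7,-2.5,0],0],[[-0.7,-2.5,0],0],[[-0.7,-2.5,0],0],[[-0.7,-2.5,0],0],[[-0.7,-2.5,0],0],[[-0.7,-2.5,0],0],[[-0.7,-2.5,0],0],[[-0.7,-2.5,0],0],[[-0.1,-0.4,0],0],[[0,0,0],0],[[0,0,0],0]]'
cat > hold.py <<'E'
from h import *
import sys
# held canister axis in tool frame from wrist view: argv[1]= z of knob mid above TCP
def knob(dz,box=(240,304,260,380)):
    c=shot('wrist');o=ctrl.get_obs();im=c['color'];hsv=cv2.cvtColor(im,cv2.COLOR_RGB2HSV)
    a,b,e,f=box;w=hsv[a:b,e:f];m=((w[...,1]>60)&(w[...,2]>80)).astype(np.uint8);n,l,s,ce=cv2.connectedComponentsWithStats(m)
    i=1+np.argmax(s[1:,4]);k=ce[i]+[e,a];p=ray(c,*k,o['ee_pos'][2]+dz);print('knob',k,s[i],'p-tcp',(p-o['ee_pos'])[:2].round(4),'tcp',o['ee_pos'].round(4),o['eef_rot'].round(4));return c
if __name__=='__main__':
    c=knob(float(sys.argv[1]));cv2.imwrite('pics/'+sys.argv[2],c['color'][:,:,::-1])
E
python3 hold.py 0.0533 w4.png
python3 - <<'E'
from h import *
import pickle
d=pickle.load(open('d.pkl','rb'));c=d['scene'];im=c['color'];hsv=cv2.cvtColor(im,cv2.COLOR_RGB2HSV)
m=((hsv[...,2]>120)&(hsv[...,0]<25))[135:196,385:425].astype(np.uint8);n,l,s,ce=cv2.connectedComponentsWithStats(m)
for i in range(1,n):
    if s[i][4]>20: k=ce[i]+[385,135];print(k.round(1),s[i][4],ray(c,*k,.012).round(4))
for p in [(.5099,-.0592),(.5594,-.1249),(.6028,-.1826),(.6402,-.2323)]: print(proj(c,(*p,.012)).round(1))
E
```

```text
time_s: 5.83
ee_pos: [0.5095, -0.0591, 0.1814]
eef_rot: [-3.141, -0.001, 2.213]
force: [-0.6, 0.6, -5.0]
grip_width: 0.0658
grip_force: 29.9
knob [320.24408983 285.11111111] [  34   23   53   41 1692] p-tcp [0.0004 0.0009] tcp [ 0.5096 -0.0587  0.1816] [-3.1410e+00 -1.1000e-03  2.2141e+00]
[387.3 146.1] 143 [ 0.6718 -0.1783  0.012 ]
[415.2 135.7] 51 [ 0.6631 -0.2909  0.012 ]
[408.1 142.8] 61 [ 0.6463 -0.24    0.012 ]
[406.4 153.1] 119 [ 0.6077 -0.1894  0.012 ]
[422.9 178.5] 117 [ 0.4901 -0.1209  0.012 ]
[404.2 166.1] 201 [ 0.5634 -0.1309  0.012 ]
[401.3 182.4] 331 [ 0.5136 -0.0648  0.012 ]
[400.9 183.8]
[403.8 167.4]
[406.1 154.5]
[407.9 144.3]
```

View pics/w4.png

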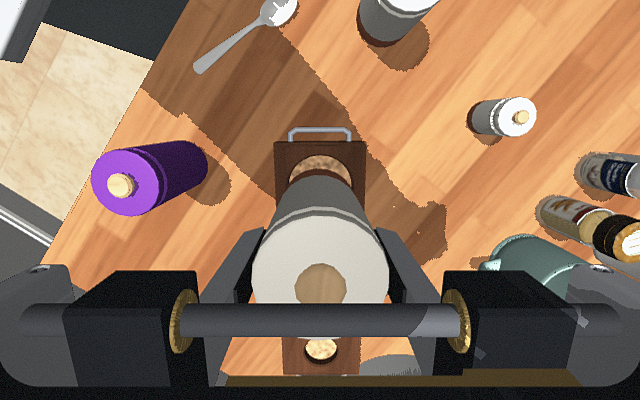

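The wrist view shows XL in hand with its knob at (320,285). Its recess is laterally aligned with the tool axis, with cork at (320,170) and tray edges at 275 and 365. The rim hides part of each cork, so I'll correct for that and combine both views.

Run:
```python
from h import *
import pickle
d=pickle.load(open('d.pkl','rb'))
M={'top':[(383.5,234.6),(411.3,224.9),(435.3,216.4),(455.8,209.3)],'scene':[(401.3,182.4),(404.2,166.1),(406.4,153.1),(408.1,142.8)]}
Y=np.array([100.5,18.5,-53.5,-115.5])/1000
Q={}
for n in M:
    c=d[n];T=np.array(c['camera_from_world']);o=-T[:3,:3].T@T[:3,3];P=[]
    for k in M[n]:
        p=ray(c,*k,.012);s=(p-o)[:2]/(o[2]-.012)*.012;P.append(p[:2]-s/2)
    P=np.array(P);Q[n]=P;print(n,P.round(4).tolist())
for n,P in list(Q.items())+[('mean',(Q['top']+Q['scene'])/2)]:
    m=P.mean(0);u,_,vt=np.linalg.svd(P-m);e=vt[0]*np.sign(vt[0][1]);f=m+np.outer(Y-Y.mean(),e);print(n,np.arctan2(e[1],e[0]),f.round(4).tolist())
```

```text
top [[0.5085, -0.0586], [0.5579, -0.1242], [0.6013, -0.1814], [0.6382, -0.2308]]
scene [[0.5078, -0.0576], [0.5569, -0.1228], [0.6008, -0.1807], [0.6391, -0.2309]]
top 2.2165628403168838 [[0.5085, -0.0585], [0.5578, -0.124], [0.6012, -0.1815], [0.6385, -0.231]]
scene 2.219312657795135 [[0.5079, -0.0579], [0.5574, -0.1233], [0.6009, -0.1807], [0.6383, -0.2301]]
mean 2.217940785167357 [[0.5082, -0.0582], [0.5576, -0.1236], [0.601, -0.1811], [0.6384, -0.2306]]
```

```bash
python3 -m pendant '[[[-0.15,0,-1],0],[[0,0,-1.5],0],[[0,0,-1.5],0],[[0,0,-1.1],0],[[0,0,-0.6],0],[[0,0,-0.4],0],[[0,0,0],0],[[0,0,-0.2],0],[[0,0,-0.2],0],[[0,0,-0.2],0],[[0,0,-0.2],0],[[0,0,0],0]]'
```

```text
time_s: 6.88
ee_pos: [0.5081, -0.0594, 0.1132]
eef_rot: [-3.141, -0.0, 2.214]
force: [-0.5, -0.2, -4.8]
grip_width: 0.0658
grip_force: 29.9
```

```bash
python3 -m pendant '[[[0,0.06,-0.2],0],[[0,0,-0.2],0],[[0,0,-0.15],0],[[0,0,-0.1],0],[[0,0,-0.1],0],[[0,0,0],0],[[0,0,0],0]]'
```

```text
time_s: 7.47
ee_pos: [0.5082, -0.0588, 0.1059]
eef_rot: [-3.142, -0.0, 2.214]
force: [0.6, 0.5, -5.0]
grip_width: 0.0657
grip_force: 29.9
```

```bash
python3 -m pendant '[[[0,0,-0.05],0],[[0,0,-0.05],0],[[0,0,0],0],[[0,0,0],0]]'
```

```text
time_s: 7.8
ee_pos: [0.5083, -0.0588, 0.105]
eef_rot: [3.142, 0.0, 2.214]
force: [-0.1, -0.4, -4.4]
grip_width: 0.0657
grip_force: 29.9
```

```bash
python3 -m pendant '[[[0,0,-0.05],0],[[0,0,0],0],[[0,0,0],0]]'; python3 -m pendant '[[[0,0,0],0],[[0,0,0],0],[[0,0,0],0],[[0,0,0],0]]' 0.75;python3 -m pendant '[[[0,0,0],0],[[0,0,0],0],[[0,0,0],0],[[0,0,0],0]]' 1; python3 -m pendant '[[[0,0,1],0],[[0,0,2],0],[[0,0,3],0],[[0,0,3],0],[[0,0,3],0],[[0,0,0],0]]' 1;python3 hold.py -0.07 w5.png
```

```text
time_s: 8.05
ee_pos: [0.5084, -0.0589, 0.1049]
eef_rot: [3.141, 0.001, 2.214]
force: [-1.6, -1.9, 2.9]
grip_width: 0.0655
grip_force: 29.9
time_s: 8.38
ee_pos: [0.5083, -0.0587, 0.1044]
eef_rot: [3.141, 0.0, 2.214]
force: [0.2, 0.1, -0.7]
grip_width: 0.0707
grip_force: 0.0
time_s: 8.72
ee_pos: [0.5082, -0.0588, 0.1044]
eef_rot: [-3.142, -0.0, 2.214]
force: [0.9, -0.5, 0.0]
grip_width: 0.0927
grip_force: 0.0
time_s: 9.22
ee_pos: [0.51, -0.0591, 0.231]
eef_rot: [3.136, 0.007, 2.214]
force: [-0.5, -0.3, 0.4]
grip_width: 0.0943
grip_force: 0.0
knob [318.02536462 274.2560241 ] [   0    0  120   64 6308] p-tcp [ 0.038  -0.0501] tcp [ 0.5093 -0.059   0.228 ] [3.1376 0.0043 2.2138]
```

View pics/w5.png

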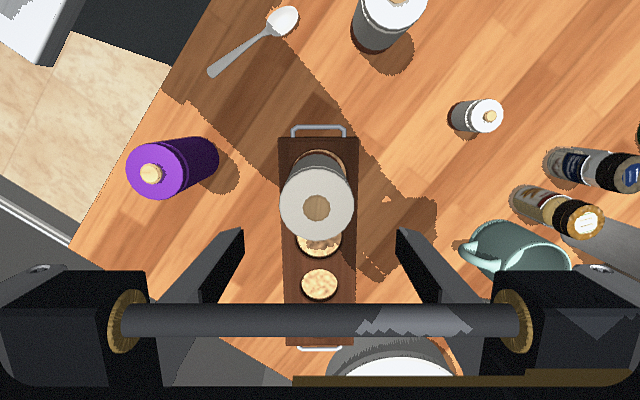

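XL stands upright in its recess. L next.

```bash
python3 -m pendant '[[[-0.5,1.8,0],0],[[-0.7,2.3,0],0],[[-0.7,2.3,0],0],[[-0.7,2.3,0],0],[[-0.7,2.3,0],0],[[-0.7,2.3,0],0],[[-0.7,2.3,0],0],[[-0.58,2.3,0],0],[[0,0,-2.5],0],[[0,0,-2.5],0],[[0,0,-2.5],0],[[0,0,-2.5],0],[[0,0,-2.5],0],[[0,0,-2.5],0],[[0,0,-0.7],0],[[0,0,0],0],[[0,0,0],0]]' 1; python3 hold.py 0.05 w6.png
```

```text
time_s: 10.68
ee_pos: [0.4556, 0.1203, 0.068]
eef_rot: [-3.142, -0.0, 2.214]
force: [0.3, 0.1, 0.1]
grip_width: 0.0938
grip_force: 0.0
knob [321.03694779 287.60160643] [  40   29   43   35 1245] p-tcp [ 0.0022 -0.0009] tcp [0.456  0.1203 0.0686] [3.1404e+00 6.0000e-04 2.2138e+00]
```

```bash
python3 -m pendant '[[[0,0,0],0],[[0,0,0],0],[[0,0,0],0],[[0,0,0],0],[[0,0,0],0],[[0,0,0],0],[[0,0,0],0],[[0,0,0],0],[[0,0,0],0],[[0,0,0],0]]' 0 30; python3 -m pendant '[[[0,0,0.5],0],[[0,0,1.5],0],[[0,0,2],0],[[0,0,2],0],[[0,0,2],0],[[0,0,1],0],[[0,0,0],0]]'; python3 hold.py 0.0526 w7.png
python3 - <<'E'
from h import *
c=shot('wrist');o=ctrl.get_obs()
# overlay predicted lid circle for axis offset 0 / -2mm along tool x
im=c['color'][:,:,::-1].copy();t=o['ee_pos'];
for off,col in [(0,(0,0,255)),(-.002,(0,255,0))]:
    for a in np.linspace(0,6.28,90):
        for r,z in [(.028,.117),]:
            p=t[:2]+off*np.array([-.6,.8])+r*np.array([np.cos(a),np.sin(a)]);u=proj(c,(*p,t[2]-.0684+z));im=cv2.circle(im,(int(u[0]),int(u[1])),0,col,-1)
cv2.imwrite('pics/w7o.png',cv2.resize(im[200:330,220:420],None,fx=4,fy=4,interpolation=cv2.INTER_NEAREST))
E
```

```text
time_s: 11.57
ee_pos: [0.4556, 0.1203, 0.0676]
eef_rot: [3.141, 0.0, 2.214]
force: [0.5, 0.5, 1.7]
grip_width: 0.0558
grip_force: 30.0
time_s: 12.15
ee_pos: [0.4561, 0.1203, 0.1592]
eef_rot: [3.139, 0.001, 2.214]
force: [0.5, -0.1, -4.2]
grip_width: 0.056
grip_force: 30.0
knob [319.15384615 287.90589198] [  38   29   43   35 1222] p-tcp [ 0.0023 -0.0012] tcp [0.4555 0.1202 0.1576] [3.1409e+00 3.0000e-04 2.2138e+00]
```

View pics/w7o.png

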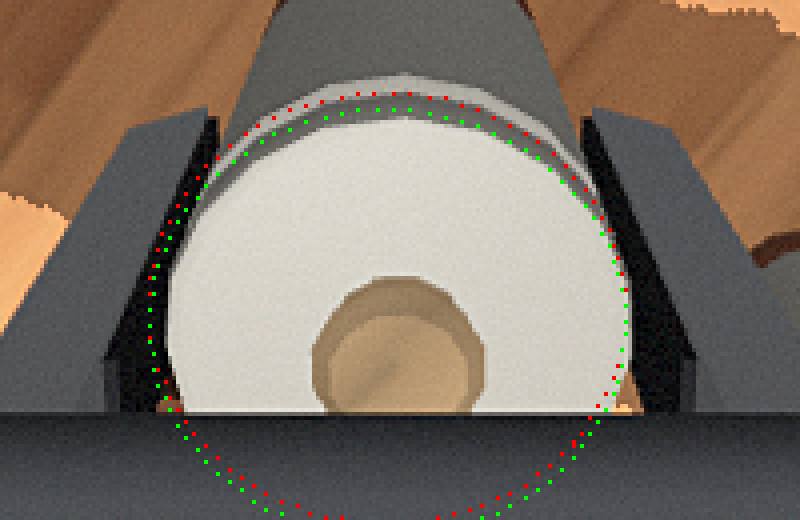

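The lid's rear edge sits about 2–3 mm toward -tool x, so I'll allow 2 mm. XL stands in the path, so I'll lift L well above it first.

```bash
python3 -m pendant '[[[0,0,2],0],[[0,0,3],0],[[0,0,3],0],[[0,0,2],0],[[0.84,-2.02,0],0],[[0.84,-2.02,0],0],[[0.84,-2.02,0],0],[[0.84,-2.02,0],0],[[0.84,-2.02,0],0],[[0.84,-2.02,0],0],[[0.84,-2.02,0],0],[[0.84,-2.02,0],0],[[0.84,-2.02,0],0],[[0.84,-2.02,0],0],[[0.84,-2.02,0],0],[[0.84,-2.02,0],0],[[0,0,0],0],[[0,0,0],0]]'
python3 - <<'E'
from h import *
shot('top','t8.png');c=shot('wrist','w8.png');o=ctrl.get_obs();print(o['ee_pos'],o['eef_rot'])
print(proj(c,(.5576,-.1236,.024)),proj(c,(.5082,-.0582,.16)))
cv2.imwrite('pics/tw8.png',np.vstack([cv2.imread('pics/t8.png')[130:290,290:610].repeat(2,0).repeat(2,1),cv2.resize(cv2.imread('pics/w8.png')[:280],None,fx=1,fy=1)]))
E
```

```text
time_s: 13.75
ee_pos: [0.556, -0.1228, 0.2552]
eef_rot: [-3.14, -0.003, 2.212]
force: [-0.2, 0.2, -3.8]
grip_width: 0.056
grip_force: 30.0
[ 0.55589441 -0.12172624  0.25617452] [-3.14042111e+00 -1.75898885e-03  2.21392978e+00]
[319.54264195 177.29630798] [318.80719906 111.40368288]
```

View pics/tw8.png

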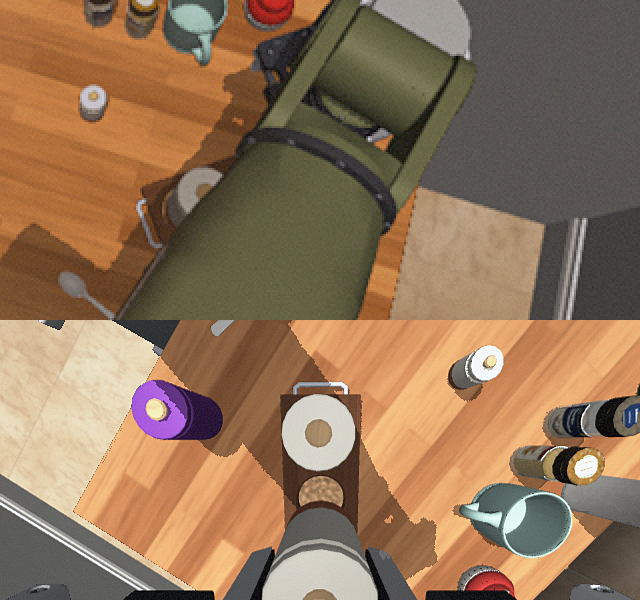

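XL stands centred in its recess, and L's recess is visible at (321,492), aligned with the held canister. Lowering.

```bash
python3 -m pendant '[[[0.05,0,-1],0],[[0,0,-2],0],[[0,0,-2.5],0],[[0,0,-2.5],0],[[0,0,-2.5],0],[[0,0,-2.0],0],[[0,0,-1.2],0],[[0,0,-0.6],0],[[0,0,0],0],[[0,0,0],0]]'
python3 - <<'E'
from h import *
c=shot('wrist','w9.png');o=ctrl.get_obs();print(o['ee_pos'],o['eef_rot'],proj(c,(.5576,-.1236,.024)))
E
```

```text
time_s: 14.68
ee_pos: [0.5571, -0.1221, 0.1152]
eef_rot: [3.141, 0.001, 2.214]
force: [0.5, 0.4, -3.9]
grip_width: 0.056
grip_force: 30.0
[ 0.55730526 -0.12217949  0.11560605] [3.14049518e+00 1.42202461e-03 2.21398375e+00] [317.95383197 204.21136867]
```

View pics/w9.png

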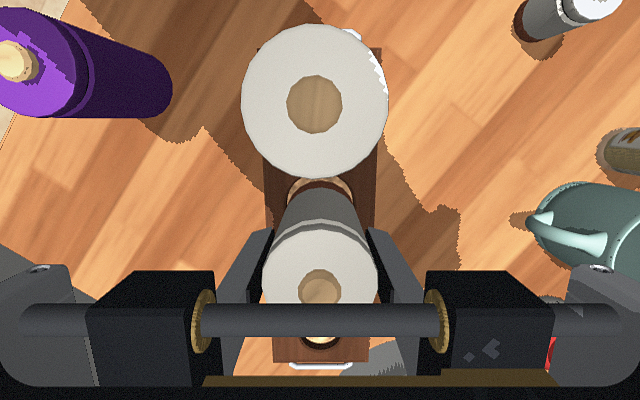

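Recess (centre x≈319) and canister (x≈320) line up. Continuing down.

```bash
python3 -m pendant '[[[-0.07,0,-0.8],0],[[0,0,-0.8],0],[[0,0,-0.6],0],[[0,0,-0.3],0],[[0,0,-0.2],0],[[0,0,-0.2],0],[[0,0,-0.1],0],[[0,0,0],0],[[0,0,0],0]]'
```

```text
time_s: 15.48
ee_pos: [0.5561, -0.1222, 0.0846]
eef_rot: [3.142, 0.0, 2.214]
force: [0.3, -0.2, -3.6]
grip_width: 0.056
grip_force: 30.0
```

Bottom is about 17 mm up, already inside the recess with no contact.

```bash
python3 -m pendant '[[[0,0,-0.2],0],[[0,0,-0.1],0],[[0,0,-0.08],0],[[0,0,0],0],[[0,0,0],0]]'; python3 -m pendant '[[[0,0,-0.05],0],[[0,0,-0.05],0],[[0,0,0],0],[[0,0,0],0]]'
```

```text
time_s: 15.9
ee_pos: [0.556, -0.1222, 0.0806]
eef_rot: [-3.141, -0.0, 2.214]
force: [0.0, -0.6, -3.7]
grip_width: 0.0555
grip_force: 30.0
time_s: 16.23
ee_pos: [0.5561, -0.1222, 0.0797]
eef_rot: [3.142, 0.0, 2.214]
force: [-0.5, -0.2, -3.8]
grip_width: 0.0558
grip_force: 30.0
```

```bash
python3 -m pendant '[[[0,0,-0.05],0],[[0,0,0],0],[[0,0,0],0]]'
```

```text
time_s: 16.48
ee_pos: [0.5562, -0.1223, 0.0796]
eef_rot: [3.141, 0.0, 2.214]
force: [-2.3, 0.4, 3.6]
grip_width: 0.0557
grip_force: 30.0
```

```bash
python3 -m pendant '[[[0,0,0],0],[[0,0,0],0],[[0,0,0],0],[[0,0,0],0]]' 0.65;python3 -m pendant '[[[0,0,0],0],[[0,0,0],0],[[0,0,0],0],[[0,0,0],0],[[0,0,0],0]]' 1; python3 -m pendant '[[[0,0,1],0],[[0,0,2],0],[[0,0,3],0],[[0,0,3],0],[[0,0,3],0],[[0,0,2],0],[[0,0,0],0]]' 1
python3 - <<'E'
from h import *
import pickle
d=pickle.load(open('d.pkl','rb'))
print(ray(d['top'],264,247,.146), ctrl.get_obs()['ee_pos'])
E
```

```text
time_s: 16.82
ee_pos: [0.5561, -0.1222, 0.0791]
eef_rot: [3.142, 0.0, 2.214]
force: [-1.0, -0.6, -0.3]
grip_width: 0.0611
grip_force: 0.0
time_s: 17.23
ee_pos: [0.556, -0.1222, 0.0791]
eef_rot: [3.142, -0.0, 2.214]
force: [-0.3, 0.6, 0.2]
grip_width: 0.0908
grip_force: 0.0
time_s: 17.82
ee_pos: [0.5574, -0.1225, 0.2247]
eef_rot: [3.137, 0.006, 2.214]
force: [-0.4, 0.9, 0.8]
grip_width: 0.0942
grip_force: 0.0
[0.36624535 0.21865334 0.146     ] [ 0.557371   -0.12253399  0.22472341]
```

```bash
python3 -m pendant '[[[-0.35,1.4,0],-0.047],[[-0.69,2.8,0],-0.093],[[-0.69,2.8,0],-0.093],[[-0.69,2.8,0],-0.093],[[-0.69,2.8,0],-0.093],[[-0.69,2.8,0],-0.093],[[-0.69,2.8,0],-0.093],[[-0.69,2.8,0],-0.093],[[-0.69,2.8,0],-0.093],[[-0.69,2.8,0],-0.093],[[-0.69,2.8,0],-0.093],[[-0.69,2.8,0],-0.093],[[-0.69,2.8,0],-0.093],[[-0.69,2.8,0],-0.093],[[-0.35,1.4,0],-0.047],[[0,0,0],0],[[0,0,0],0]]' 1
python3 hold.py 0 w10.png; python3 -c "
from h import *
c=ctrl.camera('wrist');print(proj(c,(.4603,.2699,.096)))"
```

```text
time_s: 19.23
ee_pos: [0.459, 0.27, 0.2189]
eef_rot: [-3.141, 0.001, 0.914]
force: [-0.1, -0.8, -0.4]
grip_width: 0.0939
grip_force: 0.0
knob [320.14763346 271.39570721] [   0    0  120   64 7268] p-tcp [-0.0119 -0.0153] tcp [0.4593 0.2694 0.219 ] [-3.1415e+00  4.0000e-04  9.1270e-01]
[319.8569961  194.12693314]
```

View pics/w10.png

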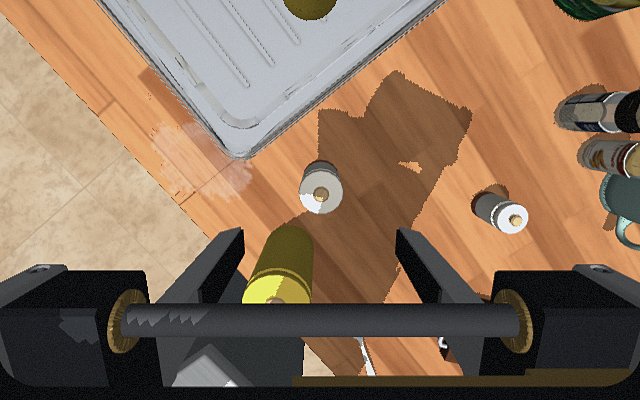

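M's knob is at (320,194), matching the prediction, and the yellow look-alike sits behind the fingers, clear of them. Descending.

```bash
python3 -m pendant '[[[0.1,0.05,-1],0],[[0,0,-2.5],0],[[0,0,-2.5],0],[[0,0,-2.5],0],[[0,0,-2.5],0],[[0,0,-2.5],0],[[0,0,-1.6],0],[[0,0,-0.9],0],[[0,0,0],0],[[0,0,0],0]]' 1
cat > lid.py <<'E'
from h import *
import sys
# lid top rear edge (toward +tool x) -> axis offset along tool x. args: radius, lid-top height above TCP
r,dz=map(float,sys.argv[1:3]);c=shot('wrist');o=ctrl.get_obs();t=o['ee_pos'];yaw=o['eef_rot'][2];ex=np.array([np.cos(yaw),np.sin(yaw)])
g=cv2.cvtColor(c['color'],cv2.COLOR_RGB2GRAY).astype(float)
for off in (0,-.002,.002): print(off,proj(c,(*(t[:2]+ex*(r+off)),t[2]+dz)).round(1))
print('column profile',[(v,int(g[v,317:324].mean())) for v in range(200,290,2)]);print(t.round(4))
E
python3 lid.py 0.023 0.033
```

```text
time_s: 20.17
ee_pos: [0.4606, 0.27, 0.0594]
eef_rot: [3.142, -0.0, 0.91]
force: [0.2, 0.5, 0.5]
grip_width: 0.0944
grip_force: 0.0
0 [319.3 224.8]
-0.002 [319.3 228.6]
0.002 [319.3 221. ]
column profile [(200, 89), (202, 88), (204, 87), (206, 89), (208, 87), (210, 87), (212, 85), (214, 85), (216, 148), (218, 157), (220, 91), (222, 91), (224, 103), (226, 194), (228, 187), (230, 188), (232, 185), (234, 186), (236, 186), (238, 187), (240, 186), (242, 185), (244, 185), (246, 185), (248, 183), (250, 184), (252, 185), (254, 135), (256, 97), (258, 105), (260, 105), (262, 125), (264, 127), (266, 127), (268, 127), (270, 127), (272, 125), (274, 129), (276, 131), (278, 131), (280, 131), (282, 131), (284, 123), (286, 167), (288, 180)]
[0.4609 0.2703 0.06  ]
```

M is centred, so I'll close, lift high and carry it with the turn back.

```bash
python3 -m pendant '[[[0,0,0],0],[[0,0,0],0],[[0,0,0],0],[[0,0,0],0],[[0,0,0],0],[[0,0,0],0],[[0,0,0],0],[[0,0,0],0],[[0,0,0],0],[[0,0,0],0]]' 0 25; python3 -m pendant '[[[0,0,0.5],0],[[0,0,1.5],0],[[0,0,2.5],0],[[0,0,3],0],[[0,0,3],0],[[0,0,3],0],[[0,0,3],0],[[0,0,2],0],[[0,0,1],0],[[0,0,0],0]]'; python3 lid.py 0.023 0.0326 | head -1; python3 -m pendant '[[[0.4,-1.3,0],0.044],[[0.83,-2.65,0],0.077],[[0.83,-2.65,0],0.077],[[0.83,-2.65,0],0.077],[[0.83,-2.65,0],0.077],[[0.83,-2.65,0],0.077],[[0.83,-2.65,0],0.077],[[0.83,-2.65,0],0.077],[[0.83,-2.65,0],0.077],[[0.83,-2.65,0],0.077],[[0.83,-2.65,0],0.077],[[0.83,-2.65,0],0.077],[[0.83,-2.65,0],0.077],[[0.83,-2.65,0],0.077],[[0.83,-2.65,0],0.077],[[0.83,-2.65,0],0.077],[[0.83,-2.65,0],0.077],[[0.4,-1.4,0],0.03],[[0,0,0],0],[[0,0,0],0]]'
```

```text
time_s: 21.05
ee_pos: [0.4604, 0.2703, 0.0592]
eef_rot: [3.142, -0.0, 0.911]
force: [-0.1, -0.6, 0.6]
grip_width: 0.0454
grip_force: 25.0
time_s: 21.88
ee_pos: [0.4608, 0.2705, 0.2561]
eef_rot: [3.14, -0.003, 0.911]
force: [0.6, -0.2, -1.9]
grip_width: 0.0454
grip_force: 25.0
0 [318.9 224.2]
time_s: 23.6
ee_pos: [0.6007, -0.1809, 0.2518]
eef_rot: [-3.14, -0.003, 2.215]
force: [-0.2, 0.8, -1.8]
grip_width: 0.0454
grip_force: 25.0
```

```bash
python3 -m pendant '[[[0.03,0,-1],0],[[0,0,-2],0],[[0,0,-2.5],0],[[0,0,-2.5],0],[[0,0,-2.5],0],[[0,0,-2.0],0],[[0,0,-1.2],0],[[0,0,-0.6],0],[[0,0,0],0],[[0,0,0],0]]'
python3 lid.py 0.023 0.0326
python3 - <<'E'
from h import *
c=shot('wrist','w11.png')
E
```

```text
time_s: 24.43
ee_pos: [0.6018, -0.1804, 0.1119]
eef_rot: [3.141, 0.001, 2.217]
force: [-0.4, 0.2, -1.5]
grip_width: 0.0459
grip_force: 25.0
0 [317.9 224.1]
-0.002 [317.9 227.9]
0.002 [317.9 220.3]
column profile [(200, 93), (202, 92), (204, 94), (206, 95), (208, 94), (210, 95), (212, 94), (214, 92), (216, 156), (218, 170), (220, 101), (222, 98), (224, 102), (226, 212), (228, 213), (230, 214), (232, 212), (234, 212), (236, 212), (238, 211), (240, 211), (242, 212), (244, 210), (246, 209), (248, 210), (250, 210), (252, 211), (254, 177), (256, 99), (258, 113), (260, 114), (262, 134), (264, 146), (266, 143), (268, 142), (270, 142), (272, 143), (274, 145), (276, 148), (278, 148), (280, 149), (282, 148), (284, 148), (286, 172), (288, 206)]
[ 0.6019 -0.1807  0.1124]
```

View pics/w11.png

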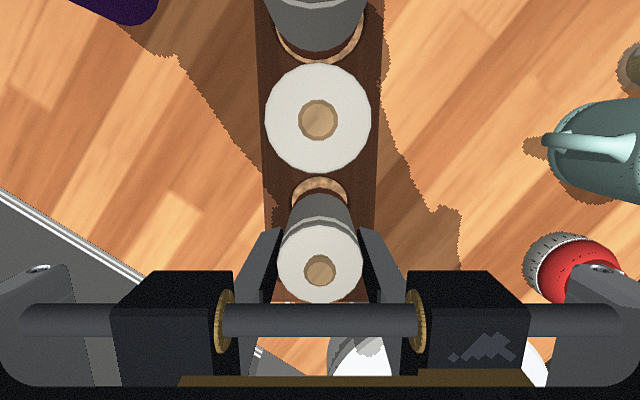

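XL and L are seated, and M lines up with its recess (centre x≈320). Lowering.

```bash
python3 -m pendant '[[[-0.08,-0.03,-1],0],[[0,0,-1],0],[[0,0,-0.7],0],[[0,0,-0.3],0],[[0,0,-0.2],0],[[0,0,-0.2],0],[[0,0,-0.1],0],[[0,0,0],0],[[0,0,0],0]]'
```

```text
time_s: 25.28
ee_pos: [0.6007, -0.181, 0.0764]
eef_rot: [3.141, 0.0, 2.217]
force: [0.5, -0.1, -1.7]
grip_width: 0.0456
grip_force: 25.0
```

```bash
python3 -m pendant '[[[0,0,-0.2],0],[[0,0,-0.1],0],[[0,0,-0.08],0],[[0,0,0],0],[[0,0,0],0]]'; python3 -m pendant '[[[0,0,-0.05],0],[[0,0,-0.05],0],[[0,0,0],0],[[0,0,0],0]]'
```

```text
time_s: 25.7
ee_pos: [0.6006, -0.181, 0.0723]
eef_rot: [-3.142, -0.0, 2.217]
force: [-0.2, 0.1, -1.1]
grip_width: 0.0455
grip_force: 25.0
time_s: 26.03
ee_pos: [0.6006, -0.181, 0.0713]
eef_rot: [-3.142, -0.0, 2.217]
force: [-0.1, 0.5, -1.7]
grip_width: 0.0455
grip_force: 25.0
```

```bash
python3 -m pendant '[[[0,0,-0.05],0],[[0,0,0],0],[[0,0,0],0]]'
```

```text
time_s: 26.28
ee_pos: [0.6007, -0.181, 0.0712]
eef_rot: [3.141, 0.0, 2.217]
force: [-0.5, -0.4, 1.5]
grip_width: 0.0454
grip_force: 25.0
```

```bash
python3 -m pendant '[[[0,0,0],0],[[0,0,0],0],[[0,0,0],0],[[0,0,0],0]]' 0.55;python3 -m pendant '[[[0,0,0],0],[[0,0,0],0],[[0,0,0],0],[[0,0,0],0],[[0,0,0],0]]' 0.9; python3 -m pendant '[[[0,0,1],0],[[0,0,2],0],[[0,0,3],0],[[0,0,3],0],[[0,0,3],0],[[0,0,3],0],[[0,0,0],0]]'
python3 - <<'E'
from h import *
import pickle
d=pickle.load(open('d.pkl','rb'));s=np.array([.6087,.1094]);y=2.217
for n,u,v,z in [('jarY cap',361,130,.1),('jarB',340,123,.1),('mug top',388,132,.088),('mug handle',391,158,.06)]:
    p=ray(d['top'],u,v,z)[:2];q=p-s;print(n,p.round(3),'toolx',round(q@[np.cos(y),np.sin(y)],3),'tooly',round(q@[np.sin(y),-np.cos(y)],3))
E
```

```text
time_s: 26.62
ee_pos: [0.6006, -0.181, 0.0708]
eef_rot: [-3.142, -0.0, 2.217]
force: [0.0, 0.2, 0.3]
grip_width: 0.0516
grip_force: 0.0
time_s: 27.03
ee_pos: [0.6007, -0.181, 0.0708]
eef_rot: [3.142, 0.0, 2.217]
force: [0.0, 0.2, 0.5]
grip_width: 0.0815
grip_force: 0.0
time_s: 27.62
ee_pos: [0.6022, -0.1815, 0.2284]
eef_rot: [3.136, 0.008, 2.217]
force: [0.2, -0.3, -0.2]
grip_width: 0.0847
grip_force: 0.0
jarY cap [0.749 0.084] toolx -0.105 tooly 0.097
jarB [0.752 0.145] toolx -0.058 tooly 0.135
mug top [0.772 0.013] toolx -0.175 tooly 0.072
mug handle [ 0.713 -0.017] toolx -0.163 tooly 0.007
```

```bash
python3 -m pendant '[[[0.05,1.3,0],0],[[0.07,2.52,0],0],[[0.07,2.52,0],0],[[0.07,2.52,0],0],[[0.07,2.52,0],0],[[0.07,2.52,0],0],[[0.07,2.52,0],0],[[0.07,2.52,0],0],[[0.07,2.52,0],0],[[0.07,2.52,0],0],[[0.07,2.52,0],0],[[0.07,2.52,0],0],[[0.03,1.2,0],0],[[0,0,0],0],[[0,0,0],0]]'
python3 - <<'E'
from h import *
c=shot('wrist','w12.png');o=ctrl.get_obs();q=proj(c,(.6087,.1094,.072));print(q,o['ee_pos'],o['eef_rot'])
u,v=map(int,q.round());hsv=cv2.cvtColor(c['color'],cv2.COLOR_RGB2HSV)[v-14:v+15,u-14:u+15]
m=((hsv[...,1]>60)&(hsv[...,2]>80)).astype(np.uint8);n,l,s,ce=cv2.connectedComponentsWithStats(m)
for i in range(1,n):
    if s[i][4]>15: k=ce[i]+[u-14,v-14];print(k,s[i],ray(c,*k,.072))
E
```

```text
time_s: 28.87
ee_pos: [0.6088, 0.1213, 0.2202]
eef_rot: [-3.14, -0.0, 2.218]
force: [0.2, 0.4, 0.1]
grip_width: 0.085
grip_force: 0.0
[312.3003538  197.37207239] [0.60892811 0.12051657 0.22037956] [-3.14072621e+00 -2.11708656e-04  2.21664177e+00]
[298.66666667 186.        ] [ 0  0  3  9 18] [0.58937165 0.11068478 0.072     ]
[313.34375    197.73958333] [10 10 12 11 96] [0.60985562 0.10975436 0.072     ]
[301.3559322  207.88135593] [ 0 16 13 13 59] [0.60621722 0.09257859 0.072     ]
[322.35483871 209.74193548] [16 23 13  6 31] [0.62594695 0.10480298 0.072     ]
```

```bash
python3 -m pendant '[[[0.05,-1.1,-1],0],[[0,0,-2.5],0],[[0,0,-2.5],0],[[0,0,-2.5],0],[[0,0,-2.5],0],[[0,0,-2.5],0],[[0,0,-2.5],0],[[0,0,-1.9],0],[[0,0,-1.0],0],[[0,0,0],0],[[0,0,0],0]]'
python3 lid.py 0.018 0.037
```

```text
time_s: 29.83
ee_pos: [0.6098, 0.1092, 0.0321]
eef_rot: [-3.141, 0.0, 2.216]
force: [0.2, 0.1, 1.1]
grip_width: 0.0843
grip_force: 0.0
0 [318.8 236.6]
-0.002 [318.8 240.4]
0.002 [318.8 232.7]
column profile [(200, 119), (202, 51), (204, 49), (206, 89), (208, 98), (210, 96), (212, 98), (214, 97), (216, 97), (218, 97), (220, 98), (222, 98), (224, 105), (226, 174), (228, 162), (230, 90), (232, 103), (234, 120), (236, 219), (238, 218), (240, 217), (242, 216), (244, 217), (246, 215), (248, 215), (250, 215), (252, 215), (254, 215), (256, 220), (258, 123), (260, 107), (262, 118), (264, 114), (266, 152), (268, 156), (270, 155), (272, 156), (274, 154), (276, 154), (278, 153), (280, 154), (282, 155), (284, 182), (286, 210), (288, 207)]
[0.6102 0.1095 0.0329]
```

```bash
python3 -m pendant '[[[0,0,0],0],[[0,0,0],0],[[0,0,0],0],[[0,0,0],0],[[0,0,0],0],[[0,0,0],0],[[0,0,0],0],[[0,0,0],0],[[0,0,0],0],[[0,0,0],0],[[0,0,0],0]]' 0 20; python3 -m pendant '[[[0,0,0.5],0],[[0,0,1.5],0],[[0,0,2.5],0],[[0,0,3],0],[[0,0,3],0],[[0,0,3],0],[[0,0,2],0],[[0,0,1],0],[[0,0,0],0]]';  python3 -m pendant '[[[0.1,-1.2,0],0],[[0.21,-2.5,0],0],[[0.21,-2.5,0],0],[[0.21,-2.5,0],0],[[0.21,-2.5,0],0],[[0.21,-2.5,0],0],[[0.21,-2.5,0],0],[[0.21,-2.5,0],0],[[0.21,-2.5,0],0],[[0.21,-2.5,0],0],[[0.21,-2.5,0],0],[[0.21,-2.5,0],0],[[0.21,-2.5,0],0],[[0.21,-2.5,0],0],[[0.1,-0.3,0],0],[[0,0,0],0],[[0,0,0],0]]'; python3 lid.py 0.018 0.0357
```

```text
time_s: 30.8
ee_pos: [0.6096, 0.1102, 0.0318]
eef_rot: [-3.142, -0.0, 2.217]
force: [1.2, 0.1, -1.2]
grip_width: 0.0357
grip_force: 20.0
time_s: 31.55
ee_pos: [0.6103, 0.1103, 0.1991]
eef_rot: [3.139, 0.002, 2.217]
force: [0.6, 0.8, -2.0]
grip_width: 0.0361
grip_force: 19.9
time_s: 32.97
ee_pos: [0.6384, -0.2296, 0.1952]
eef_rot: [-3.14, -0.002, 2.216]
force: [-0.8, 0.8, -2.6]
grip_width: 0.0353
grip_force: 20.0
0 [318.7 234.5]
-0.002 [318.7 238.4]
0.002 [318.7 230.7]
column profile [(200, 160), (202, 103), (204, 42), (206, 45), (208, 94), (210, 94), (212, 94), (214, 94), (216, 93), (218, 94), (220, 93), (222, 94), (224, 93), (226, 117), (228, 169), (230, 143), (232, 88), (234, 100), (236, 128), (238, 212), (240, 209), (242, 209), (244, 209), (246, 209), (248, 207), (250, 208), (252, 207), (254, 209), (256, 208), (258, 214), (260, 110), (262, 103), (264, 115), (266, 111), (268, 150), (270, 151), (272, 151), (274, 151), (276, 150), (278, 151), (280, 151), (282, 149), (284, 149), (286, 175), (288, 201)]
[ 0.6386 -0.2291  0.1957]
```

```bash
python3 -m pendant '[[[-0.08,-0.07,-1],0],[[0,0,-2],0],[[0,0,-2.5],0],[[0,0,-2.5],0],[[0,0,-2],0],[[0,0,-1],0],[[0,0,-0.5],0],[[0,0,0],0],[[0,0,0],0],[[0,0,0],0]]'
python3 -c "
from h import *
c=shot('wrist','w13.png');print(ctrl.get_obs()['ee_pos'])"
```

```text
time_s: 33.85
ee_pos: [0.6388, -0.2306, 0.0834]
eef_rot: [3.14, 0.002, 2.217]
force: [0.2, -0.3, -1.5]
grip_width: 0.0357
grip_force: 20.0
[ 0.63871438 -0.2306184   0.08327991]
```

View pics/w13.png

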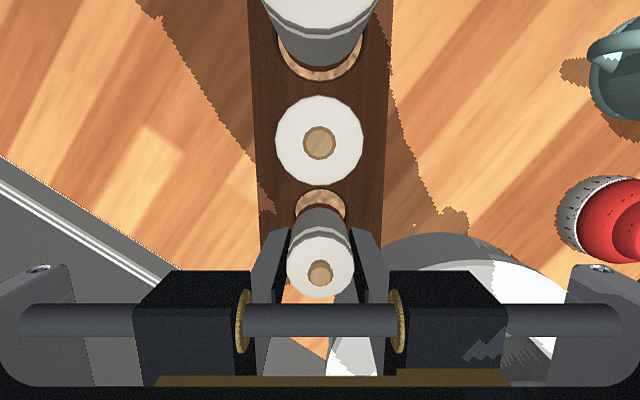

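M is in place and S is aligned over its recess (rim arc centred x≈321). The pot on the plate is close to the gripper body's right side, so I'll check clearance before descending.

Run:
```python
from h import *
import pickle
d=pickle.load(open('d.pkl','rb'));s=np.array([.6378,-.2298]);y=2.217;a,b=d['top'],d['scene']
for z in (.08,.1,.12,.14,.16): print(z,ray(a,499,145,z)[:2].round(3),ray(b,381,83,z)[:2].round(3))
for n,u,v,z in [('plate edge L',448,158,.03),('plate edge bot',470,190,.03),('pot top L',474,148,.1),('pot low-left',480,168,.06),('pot bottom',494,172,.06)]:
    p=ray(a,u,v,z)[:2];q=p-s;print(n,p.round(3),'toolx',round(q@[np.cos(y),np.sin(y)],3),'tooly',round(q@[np.sin(y),-np.cos(y)],3))
```

```text
0.08 [ 0.831 -0.287] [ 0.924 -0.402]
0.1 [ 0.82 -0.28] [ 0.886 -0.361]
0.12 [ 0.81  -0.274] [ 0.847 -0.32 ]
0.14 [ 0.799 -0.268] [ 0.809 -0.279]
0.16 [ 0.789 -0.261] [ 0.77  -0.238]
plate edge L [ 0.774 -0.173] toolx -0.036 tooly 0.143
plate edge bot [ 0.7   -0.253] toolx -0.056 tooly 0.036
pot top L [ 0.791 -0.219] toolx -0.083 tooly 0.129
pot low-left [ 0.759 -0.257] toolx -0.095 tooly 0.08
pot bottom [ 0.759 -0.296] toolx -0.126 tooly 0.057
```

The pot's nearest wall stays about 2 cm from the gripper body, so it's clear. Lowering S.

```bash
python3 -m pendant '[[[-0.07,0.05,-1],0],[[0,0,-1],0],[[0,0,-0.6],0],[[0,0,-0.3],0],[[0,0,-0.2],0],[[0,0,-0.2],0],[[0,0,-0.1],0],[[0,0,0],0],[[0,0,0],0]]'
```

```text
time_s: 34.65
ee_pos: [0.6375, -0.23, 0.048]
eef_rot: [3.141, 0.0, 2.217]
force: [-0.8, -0.0, -0.6]
grip_width: 0.0354
grip_force: 19.9
```

```bash
python3 -m pendant '[[[0,0,-0.2],0],[[0,0,-0.1],0],[[0,0,0],0],[[0,0,0],0]]'; python3 -m pendant '[[[0,0,-0.05],0],[[0,0,-0.05],0],[[0,0,0],0],[[0,0,0],0]]'
```

```text
time_s: 34.98
ee_pos: [0.6374, -0.23, 0.0448]
eef_rot: [-3.142, -0.0, 2.217]
force: [0.1, -1.0, -1.7]
grip_width: 0.0352
grip_force: 20.0
time_s: 35.32
ee_pos: [0.6375, -0.23, 0.0439]
eef_rot: [3.142, 0.0, 2.217]
force: [0.0, 0.4, -0.2]
grip_width: 0.0358
grip_force: 20.0
```

```bash
python3 -m pendant '[[[0,0,-0.04],0],[[0,0,0],0],[[0,0,0],0]]'; python3 -m pendant '[[[0,0,0],0],[[0,0,0],0],[[0,0,0],0],[[0,0,0],0]]' 0.45;python3 -m pendant '[[[0,0,0],0],[[0,0,0],0],[[0,0,0],0],[[0,0,0],0]]' 0.6; python3 -m pendant '[[[0,0,1],0],[[0,0,2],0],[[0,0,3],0],[[0,0,3],0],[[0,0,3],0],[[0,0,3],0],[[0,0,3],0],[[0,0,0],0]]'; python3 -m pendant '[[[-1,1,0],0],[[-2,2,0],0],[[-2,2,0],0],[[-2,2.5,0],0],[[-2,2.5,0],0],[[-2,2.5,0],0],[[-2,2.5,0],0],[[-1,2.5,0],0],[[0,2.5,0],0],[[0,2.5,0],0],[[0,2.5,0],0],[[0,2.5,0],0],[[0,2.5,0],0],[[0,2.5,0],0],[[0,2.5,0],0],[[0,0,0],0],[[0,0,0],0],[[0,0,0],0]]'
python3 - <<'E'
from h import *
c=shot('top','t14.png');cv2.imwrite('pics/t14c.png',cv2.resize(cv2.imread('pics/t14.png')[100:310,290:540],None,fx=2.8,fy=2.8,interpolation=cv2.INTER_CUBIC))
for n,p in [('xl',(.5082,-.0582,.158)),('l',(.5576,-.1236,.133)),('m',(.601,-.1811,.108)),('s',(.6384,-.2306,.084))]: print(n,((proj(c,p)-[290,100])*2.8).round(1))
E
```

```text
time_s: 35.57
ee_pos: [0.6375, -0.2301, 0.0438]
eef_rot: [3.141, 0.0, 2.217]
force: [-2.4, -1.2, 3.9]
grip_width: 0.0356
grip_force: 20.0
time_s: 35.9
ee_pos: [0.6374, -0.2299, 0.0433]
eef_rot: [-3.142, -0.0, 2.217]
force: [-0.4, 0.0, 0.4]
grip_width: 0.0425
grip_force: 0.0
time_s: 36.23
ee_pos: [0.6374, -0.23, 0.0435]
eef_rot: [3.142, 0.0, 2.217]
force: [-0.4, 0.4, -0.2]
grip_width: 0.0562
grip_force: 0.0
time_s: 36.9
ee_pos: [0.6389, -0.2305, 0.2315]
eef_rot: [3.137, 0.009, 2.217]
force: [0.1, -0.5, 0.4]
grip_width: 0.0566
grip_force: 0.0
time_s: 38.4
ee_pos: [0.4974, 0.1196, 0.2236]
eef_rot: [3.142, 0.0, 2.217]
force: [-0.2, -0.2, 0.3]
grip_width: 0.0563
grip_force: 0.0
xl [284.5 350.7]
l [366.  325.8]
m [432.7 305.8]
s [486.3 290.1]
```

View pics/t14c.png

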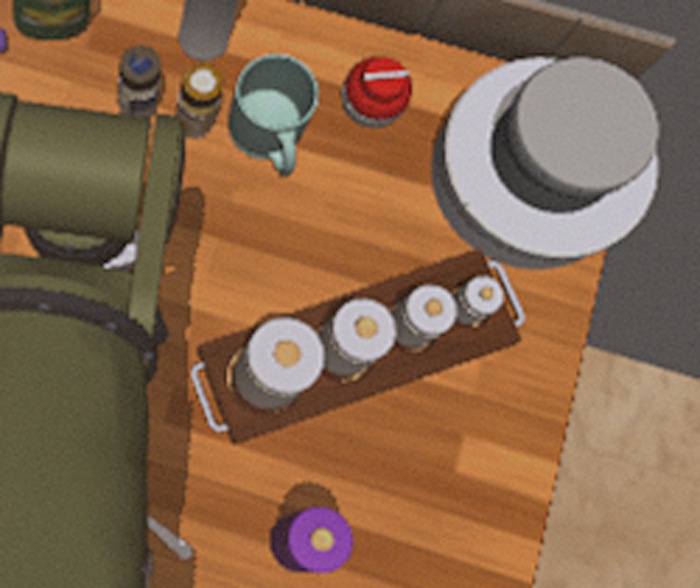

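The knobs at (287,352), (367,327), (433,308) and (487,293) match the seated, upright predictions. The jars, mug and purple look-alike are unmoved in this view, and the arm is clear.

```bash
python3 -c "
from station import ctrl
print(ctrl.hand_in())"
```

```text
the job is handed in; nothing more can be done
None
```

All four canisters are upright in their own tray recesses, largest to smallest; the job was handed in at about 38 s of the 96 s allowed, with the jars and mug left where they were.

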